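# Vent the conditioning box

## Robot

A 6-joint arm with a two-finger parallel gripper is mounted at the origin on a cart in front of the work surface, level with it; the furniture and walls round the work are solid. World frame = base frame: x ahead of the robot, y to its left, z up, the work surface at z = 0. Lengths are in m, angles in degrees, forces in N, time in s.
With the tool pointing down it reaches from about 0.25 to 0.8 m from the base axis. Payload 3.9 kg.
Tool frame: the origin (TCP) lies at the very end of the fingers, on their centre line; the grasp point (between the pads) lies arm.grip_depth behind it (arm.grip_depth is the distance from the TCP to the grasp point, in m); z points along the fingers, y is the line along which they close (so a half turn about z gives the same grasp; the last joint's range is limited). The gripper opens to 85 mm and grips with 20 to 120 N. Pads are 22 mm wide; open, the fingers measure 114 mm over their backs; the gripper's body (76 mm by 85 mm) begins 54 mm behind the grasp point. The pads swing forward as they close: fully open they stand 13 mm farther back than shut.
Start: joints at [-75.86, 14.897, -7.913, 67.191, 0, 90], TCP at [0.128, -0.509, 0.231] pointing down, gripper open.
Joint ranges: [-159.42, 159.42], [-47.68, 98.78], [-73.54, 78.23], [-108.79, 121.32], [-90, 84.71], [-180, 180]. Speed limits (degrees/s): [147.25, 147.25, 180, 180, 180, 180].

## Interface

Orientations are given as a 3x3 rotation matrix whose columns are the frame's x, y, z axes.
In Python, from workcell import telemetry, optics, hand_in, arm gives the robot as it stands.
- The arm moves only by the shell command python3 -m inch 'ROWS' [FORCE]. ROWS is JSON, a list of rows, each an object with "fingers": the opening in per cent of the stroke, from 0 (shut) to 100 (fully open); "slide": the shift along the tool's x, y, z in cm, a list of three; "delta_rot": the turn, a rotation vector about the tool's x, y, z in rad, a list of three. In form: [{"fingers": fingers, "slide": [tx, ty, tz], "delta_rot": [wx, wy, wz]}, ...]. A call has 1 to 20 rows; each row is the pose to reach, as a shift and turn from the pose commanded when the call began, along the tool's axes at that moment; what a row does not reach only later rows make up. A row lasts 1/8 s, in which the tool goes at most 62.5 mm and 10.7 degrees, less where a joint would pass 70% of its speed; a pose out of reach is approached as far as the arm can. A call with a gripper value outside its range is refused whole. The fingers move at their own pace and stop on an object; FORCE is the grip in N (left out, the last holds). Time passes only in rows, so rows that repeat a pose let the fingers close. It gives the time, the measured TCP pose, the force and the opening at its end, in the units of the state.
- telemetry.sense(): the state, without advancing time (a new reading comes with each control period).
- optics.grab_frame(name): name is "scene" or "top" or "wrist"; returns the picture (384x512x3 uint8, red, green, blue); there is no depth.
- optics.calibration(name): a dict with "fx", "fy", "cx", "cy" (pixels), "eye" and "rotation" of the camera in the world; the wrist camera has in their place "tool_from_camera" (4x4, takes a point from camera to tool coordinates, whose origin is the TCP and whose axes are the flange's). Camera axes: x right, y up, looking along -z (the intrinsics and any distortion apply to the point x, -y, -z); pixel columns grow to the right and rows downward; lengths in m; the calibration is good to about 2 mm. A picture is of the moment at which its call begins: read the wrist's pose just before it. calibration takes no time and is no camera call.
- hand_in(): hands the job in, once; it reports no verdict.
The state is a dict: "t": time; "qpos": joint angles; "qvel": joint speeds; "joint_torque": joint torques, N m; "ee_pos": TCP position; "eef_rot": TCP orientation; "wrist_force": force on the tool from outside, world axes, zero at the start; "ft_torque": the same for the moment, N m; "finger_gap": opening from 0.0 (shut) to 1.0 (fully open).
Only numpy, scipy, OpenCV 4.12 (cv2) and the standard library are available. Lean on these libraries where they do the work, as an engineer would, in place of code of your own. Each camera call takes 0.05 s, during which the arm holds its last target. There are 200 camera calls.

## Task

Loosen the captive brass T-nut on the right of the white conditioning box by turning it about a quarter turn anticlockwise, so that its tongue is clear of the lid, then lift the sprung lid by its bar handle until the black pointer on the lid's left corner stands within the red index on the quadrant, to let the sample inside vent. Finish while still holding the lid steady there with the gripper, since it falls shut if let go; do not shift the red index or disturb the other things on the worktop.

Things in the scene. Friction and masses are not known exactly. Their poses are not given: they have to be found in the camera images.
- box: White open-topped sample conditioning box, 150 (x) by 160 (y) by 75 mm high, fixed. Origin: centre of its underside, on the worktop; z up, front faces its own -x (the robot), +y is left seen from the robot. Lid hinge along y at x = 68, z = 80 mm. Right (-y): post with the captive nut. Left (y = 110 to 114 mm): white graduated quadrant plate, up to 205 mm above the worktop.
- nut_grip (a point): Middle of the grip bar of the brass T-nut, on its vertical axis, at x = -20, y = -108, z = 121 mm of the box. Bar 12 mm thick, 46 long, 26 high (z = 106 to 132). Below it a tongue (14 mm wide, top at z = 92) reaches 40 mm from the axis, parallel to the bar, over the right edge of the lid and blocks it. Turns with the nut: y axis along bar and tongue.
- nut (a joint): Turn of the captive nut, rad, about the vertical: 0 = bar and tongue along the box's +y axis, square over the lid edge; grows anticlockwise seen from above (the way to loosen; the tongue then swings to the front). Starts between -0.2 and 0.25, lid is free from about 1.0, stop at 1.75. Friction 0.12 N m; it stays where it is left.
- lid_angle (a joint): Opening angle of the aluminium lid (141 x 160 x 8 mm), rad: 0 = shut and level, grows as the front edge rises, stop at 1.3. A spring hinge pulls it shut: 7 to 8 N at the handle when shut, 11 to 12 N at 0.7 rad, so it falls shut as soon as it is let go.
- lid: The aluminium lid, 141 x 160 x 8 mm, with its handle and pointer. Origin: middle of its hinge axis, which lies along the box's y axis, 80 mm above the worktop. Turns with the lid; when shut its axes are those of the box.
- lid_handle (a point): Middle of the black handle bar on the lid, near its front edge: a round bar 12 mm thick running along the box's y axis, 72 mm free between its two posts, its centre 42 mm above the lid's top face and 126 mm above the worktop when the lid is shut. It lies 118 mm in front of the hinge axis and 46 mm above it in the lid's frame (lid shut).
- lid_pointer (a point): Tip of the small black pointer at the lid's left front corner, 145 mm from the hinge axis, 86 mm left of the lid's middle, in the mid-plane of the lid's plate; it moves with the lid and at 0 rad lies level with the hinge axis.
- index_mark (a point): Middle of the red index block on the quadrant at the left of the lid, 16 x 12 mm and 20 mm long along the arc, 145 mm from the lid's hinge axis and 101 mm left of the lid's middle. It turns with the index: its z axis runs along the arc, upward as the lid opens.
- index (a joint): Angle of the red index about the lid's hinge axis, rad, on the same scale as the lid_angle: the pointer stands at the middle of the index when both read the same. Set by friction between 0.35 and 0.7 at the start; not to be shifted.
- porcelain_dish: Bystander: white porcelain dish with a yellow mass in it, 94x100x44 mm, origin at the centre of its underside.
- beaker: Bystander: clear beaker, 53x53x66 mm, origin at the centre of its underside.
- sample_jar: Bystander: clear jar with a black lid, 62x62x72 mm, origin at the centre of its underside.
- lab_timer: Bystander: square white count-down timer, 66x66x19 mm, origin at the centre of its underside.
- label_roll: Bystander: roll of labels, 64x64x30 mm, origin at the centre of its underside.
- brass_spacer: Bystander: brass block, 25x40x20 mm, origin at the centre of its underside.
- dropper_bottle: Bystander: amber dropper bottle, 44x44x125 mm, origin at the centre of its underside.
- pen: Bystander: blue pen, 9x139x10 mm, origin at the centre of its underside.

How it is judged:
By the outcome, as a careful person would: the job done as asked, in the order asked, and still so for the second after the job is handed in, while the arm keeps its last pose, push and grip.
It also fails if it takes over 40 s, if anything falls off the work surface, if the arm or the gripper's body presses on something with over 40 N, if the wrist force passes 120 N, or if a joint passes its speed limit or range.

## Working session

There is one attempt and no reset: what is moved stays moved. The work goes in short steps, Python scripts to look and compute and a shell command to move; the robot and the scene stay as the last step left them, time stands still between calls to the robot, and variables do not carry over. Pictures are saved under pics/ and viewed, on a budget of 10 in all, crops included, one or two more only if the job needs it, and the job is handed in when it is done.

```bash
mkdir -p pics
python3 - <<'E'
from workcell import telemetry, optics, arm
import cv2, numpy as np
for n in ("scene","top"):
    im=optics.grab_frame(n); cv2.imwrite(f"pics/{n}0.png",cv2.resize(im[:,:,::-1],(800,600),interpolation=cv2.INTER_CUBIC)); 
    np.save(f"pics/{n}0.npy",im)
    print(n,optics.calibration(n))
s=telemetry.sense(); print(s['t'],s['ee_pos'],s['eef_rot'],s['wrist_force'],arm.grip_depth)
print(optics.calibration("wrist"))
E
```

```text
scene {'fx': 366.7670919300147, 'fy': 366.7670919300147, 'cx': 258.28798825828915, 'cy': 189.8314868289575, 'eye': array([-0.47538658, -0.54109333,  0.87176219]), 'rotation': array([[ 0.41568521,  0.49905584, -0.76036115],
       [-0.90945557,  0.21905354, -0.35342058],
       [-0.0098168 ,  0.83842639,  0.54492643]])}
top {'fx': 478.81469008382237, 'fy': 478.81469008382237, 'cx': 265.37951588807954, 'cy': 196.69864456695223, 'eye': array([-0.17387898,  0.21511866,  1.85259598]), 'rotation': array([[-0.34779597,  0.85956796, -0.37440737],
       [-0.93756902, -0.31950493,  0.1374079 ],
       [-0.00151357,  0.39882267,  0.91702682]])}
0.1 [ 0.12809468 -0.50849651  0.23054378] [[ 9.69704897e-01  2.44278953e-01 -4.53268997e-04]
 [ 2.44279372e-01 -9.69703384e-01  1.71322219e-03]
 [-2.10323571e-05 -1.77204422e-03 -9.99998430e-01]] [0.37578351 1.04612434 0.59587538] 0.0187
{'fx': 319.4126273341162, 'fy': 319.4126273341162, 'cx': 254.7448325015985, 'cy': 187.90991203849558, 'tool_from_camera': array([[ 6.84575335e-05,  9.48227014e-01,  3.17593332e-01,
         8.27938683e-02],
       [ 9.99999778e-01,  1.45752043e-04, -6.50717514e-04,
        -7.30963541e-04],
       [-6.63317802e-04,  3.17593306e-01, -9.48226794e-01,
        -1.43620202e-01],
       [ 0.00000000e+00,  0.00000000e+00,  0.00000000e+00,
         1.00000000e+00]])}
```

View pics/scene0.png

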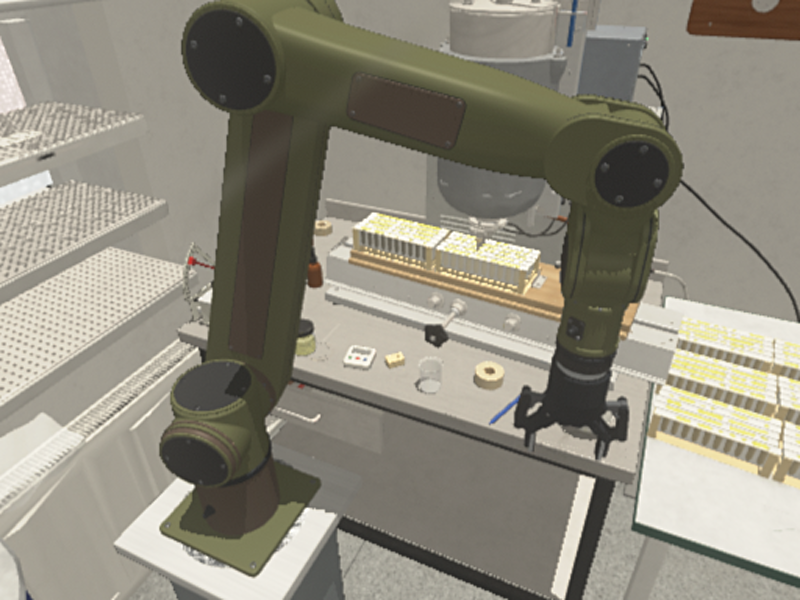

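View pics/top0.png

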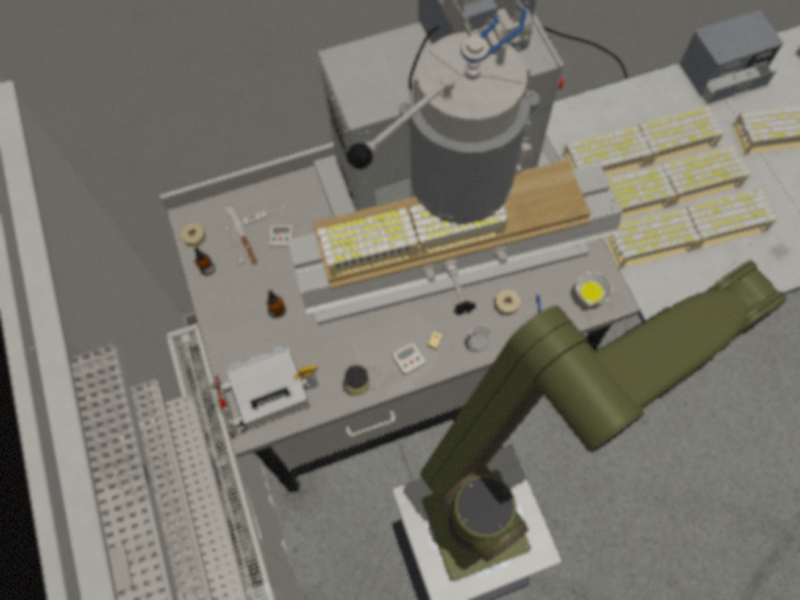

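The scene view shows the box hidden behind the arm. The top view shows it at about (265,385), with the black handle at (270,398), the brass nut at (305,371) and the red index at (221,398). I'll enlarge that area.

```bash
python3 - <<'E'
import cv2, numpy as np
im=np.load("pics/top0.npy")[215:285,130:220]
cv2.imwrite("pics/crop1.png",cv2.resize(im[:,:,::-1],None,fx=8,fy=8,interpolation=cv2.INTER_CUBIC))
E
cat > h.py <<'E'
import numpy as np
from workcell import optics, telemetry
def ray(n,u,v,T=None):
    c=optics.calibration(n); d=np.array([(u-c['cx'])/c['fx'],-(v-c['cy'])/c['fy'],-1.])
    if n=='wrist':
        t=c['tool_from_camera']; R,p=T; return R@t[:3,3]+p, R@t[:3,:3]@d
    return c['eye'],c['rotation']@d
def at_z(n,u,v,z,T=None):
    o,d=ray(n,u,v,T); return o+d*(z-o[2])/d[2]
def proj(n,P,T=None):
    c=optics.calibration(n)
    if n=='wrist':
        t=c['tool_from_camera']; R,p=T; o=R@t[:3,3]+p; R=R@t[:3,:3]
    else: o,R=c['eye'],c['rotation']
    q=(np.atleast_2d(P)-o)@R
    return np.c_[c['cx']-c['fx']*q[:,0]/q[:,2], c['cy']+c['fy']*q[:,1]/q[:,2]]
E
```

```text
(no output)
```

View pics/crop1.png

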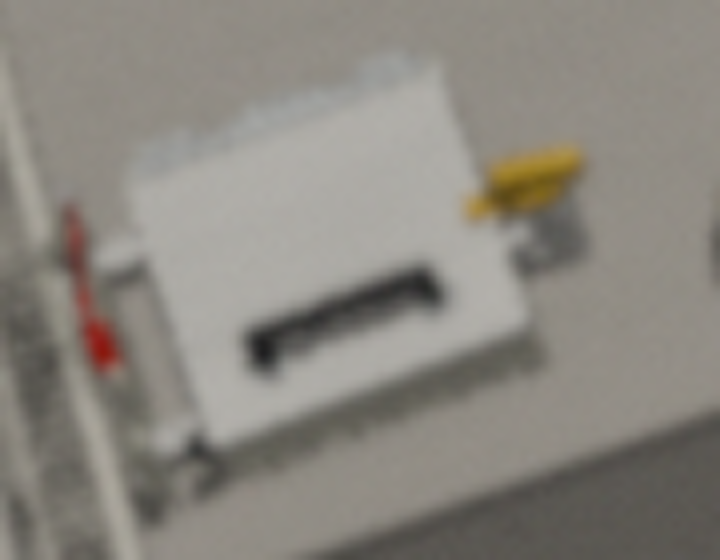

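The crop shows the lid's front corners at (532,325) and (205,440), the handle bar from (255,330) to (430,275), the nut bar from (492,175) to (578,155) and the red index at (103,350).

```bash
cat >> h.py <<'E'
def box2w(b,P):
    c,s=np.cos(b[2]),np.sin(b[2]); P=np.atleast_2d(P)
    return np.c_[b[0]+c*P[:,0]-s*P[:,1], b[1]+s*P[:,0]+c*P[:,1], P[:,2]]
E
python3 - <<'E'
from h import *
from scipy.optimize import least_squares
px=np.array([[532,325],[205,442],[440,65],[250,338],[430,277],[535,170]])/8.+[129.5,214.5]
P=np.array([[-73,-80,84],[-73,80,84],[68,-80,84],[-50,38,130],[-50,-38,130],[-20,-108,132]])/1e3
f=lambda b:(proj('top',box2w(b,P))-px).ravel()
r=least_squares(f,[.5,.4,0]); b=r.x
print(b,np.degrees(b[2]),r.fun.reshape(-1,2).round(1))
for t,Q in dict(nut=[-20,-108,121],handle=[-50,0,126]).items(): print(t,box2w(b,np.array(Q)/1e3))
for a in np.arange(.3,.75,.1):
    print(a,((proj('top',box2w(b,np.array([.068-.145*np.cos(a),.101,.08+.145*np.sin(a)])))-[129.5,214.5])*8).round())
for a,z in (((492,180),.119),((580,155),.119),((485,188),.119)):
    print(at_z('top',a[0]/8+129.5,a[1]/8+214.5,z))
E
```

```text
[0.48563344 0.36538921 0.01689439] 0.9679772963344028 [[-0.3 -0.4]
 [ 0.3 -0.1]
 [ 0.2 -0.1]
 [ 1.2  0. ]
 [-1.8  0.5]
 [ 0.4  0.1]]
nut [[0.4674608  0.25706675 0.121     ]]
handle [[0.43564058 0.36454453 0.126     ]]
0.3 [[144. 430.]]
0.4 [[135. 413.]]
0.5 [[124. 393.]]
0.6000000000000001 [[113. 370.]]
0.7000000000000002 [[102. 346.]]
[0.47567276 0.27919607 0.119     ]
[0.47307946 0.23615856 0.119     ]
[0.47299236 0.28347896 0.119     ]
```

```bash
python3 -m inch '[{"fingers":100,"slide":[51.6,-66,-2],"delta_rot":[0,0,-1.34]},{"fingers":100,"slide":[51.6,-66,-2],"delta_rot":[0,0,-1.34]},{"fingers":100,"slide":[51.6,-66,-2],"delta_rot":[0,0,-1.34]},{"fingers":100,"slide":[51.6,-66,-2],"delta_rot":[0,0,-1.34]},{"fingers":100,"slide":[51.6,-66,-2],"delta_rot":[0,0,-1.34]},{"fingers":100,"slide":[51.6,-66,-2],"delta_rot":[0,0,-1.34]},{"fingers":100,"slide":[51.6,-66,-2],"delta_rot":[0,0,-1.34]},{"fingers":100,"slide":[51.6,-66,-2],"delta_rot":[0,0,-1.34]},{"fingers":100,"slide":[51.6,-66,-2],"delta_rot":[0,0,-1.34]},{"fingers":100,"slide":[51.6,-66,-2],"delta_rot":[0,0,-1.34]},{"fingers":100,"slide":[51.6,-66,-2],"delta_rot":[0,0,-1.34]},{"fingers":100,"slide":[51.6,-66,-2],"delta_rot":[0,0,-1.34]},{"fingers":100,"slide":[51.6,-66,-2],"delta_rot":[0,0,-1.34]},{"fingers":100,"slide":[51.6,-66,-2],"delta_rot":[0,0,-1.34]},{"fingers":100,"slide":[51.6,-66,-2],"delta_rot":[0,0,-1.34]},{"fingers":100,"slide":[51.6,-66,-2],"delta_rot":[0,0,-1.34]},{"fingers":100,"slide":[51.6,-66,-2],"delta_rot":[0,0,-1.34]},{"fingers":100,"slide":[51.6,-66,-2],"delta_rot":[0,0,-1.34]}]' 60
python3 - <<'E'
from h import *
import cv2
s=telemetry.sense(); print(s['t'],s['ee_pos'],s['eef_rot'],s['qpos'])
im=optics.grab_frame('wrist'); np.savez('pics/w1.npz',im=im,p=s['ee_pos'],R=s['eef_rot'])
cv2.imwrite('pics/w1.png',cv2.resize(im[:,:,::-1],(800,600),interpolation=cv2.INTER_CUBIC))
E
```

```text
t: 2.35
ee_pos: [0.4671, 0.256, 0.2516]
eef_rot: [[-0.015, 1.0, 0.0], [1.0, 0.015, 0.0], [0.0, 0.0, -1.0]]
wrist_force: [-0.3, -0.1, 0.7]
finger_gap: 0.999
2.35 [0.4671412  0.2559586  0.25164139] [[-1.47386101e-02  9.99891355e-01  2.27537741e-04]
 [ 9.99891381e-01  1.47386082e-02  1.00909320e-05]
 [ 6.73624604e-06  2.27661752e-04 -9.99999974e-01]] [ 2.87229241e+01  1.52078549e+01 -4.42786851e+00  7.03525659e+01
 -5.75819902e-03  1.17878433e+02]
```

View pics/w1.png

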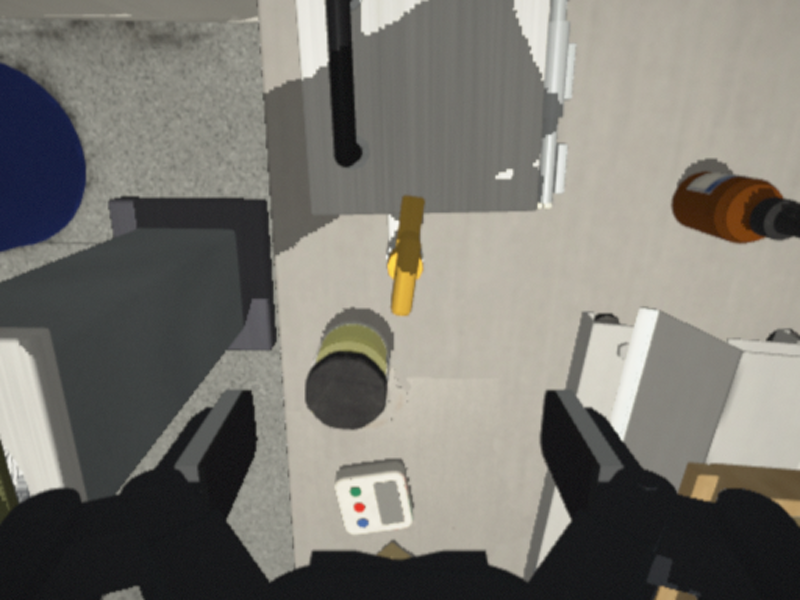

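The wrist view shows the lid's right edge from (312,213) to (540,210), the handle's right end at (347,155), the tongue tip near (412,197) and the near end of the nut bar at (401,313). The jar is at (347,390).

Run:
```python
from h import *
d=np.load('pics/w1.npz'); T=(d['R'],d['p'])
f=lambda u,v,z: at_z('wrist',u*.64-.18,v*.64-.18,z,T).round(4)
for n,a in dict(lidFR=(312,213,.084),lidBR=(540,210,.084),tongueL=(403,197,.092),tongueR=(423,197,.092),barnearL=(392,313,.132),barnearR=(411,313,.132),handR=(347,150,.126),handFarT=(340,0,.126)).items(): print(n,f(*a))
b=[.4856,.3654,.0169]
P=np.array([[-73,-80,84],[68,-80,84],[-20,-108,132],[-20,-108,92],[-20,-68,92],[-20,-131,132],[-20,-85,132],[-50,-38,126]])/1e3
print((proj('wrist',box2w(b,P),T)/.64).round())
import cv2
im=d['im'][115:215,210:310]; cv2.imwrite('pics/w1c.png',cv2.resize(im[:,:,::-1],None,fx=6,fy=6,interpolation=cv2.INTER_CUBIC))
```

```text
lidFR [0.4138 0.2866 0.084 ]
lidBR [0.5558 0.2906 0.084 ]
tongueL [0.4703 0.2984 0.092 ]
tongueR [0.4823 0.2986 0.092 ]
barnearL [0.4648 0.2389 0.132 ]
barnearR [0.4755 0.239  0.132 ]
handR [0.4404 0.3266 0.126 ]
handFarT [0.4383 0.3951 0.126 ]
[[312. 217.]
 [538. 216.]
 [397. 282.]
 [397. 263.]
 [397. 199.]
 [397. 321.]
 [397. 241.]
 [339. 150.]]
```

View pics/w1c.png

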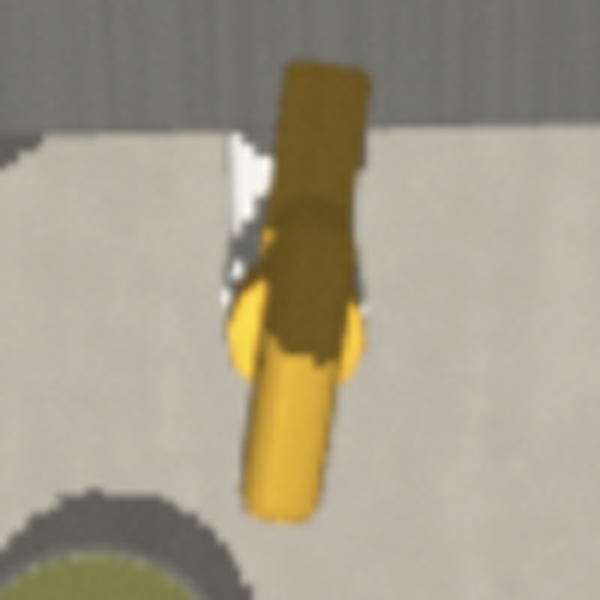

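```bash
python3 -m inch '[{"fingers":100,"slide":[0.4,0.4,5.5],"delta_rot":[0,0,0.1]},{"fingers":100,"slide":[0.4,0.4,11],"delta_rot":[0,0,0.1]},{"fingers":100,"slide":[0.4,0.4,11],"delta_rot":[0,0,0.1]},{"fingers":100,"slide":[0.4,0.4,11],"delta_rot":[0,0,0.1]}]' 60
python3 - <<'E'
from h import *
import cv2
s=telemetry.sense()
im=optics.grab_frame('wrist'); np.savez('pics/w2.npz',im=im,p=s['ee_pos'],R=s['eef_rot'])
cv2.imwrite('pics/w2.png',cv2.resize(im[:,:,::-1],(800,600),interpolation=cv2.INTER_CUBIC))
print((proj('wrist',s['ee_pos'],(s['eef_rot'],s['ee_pos']))/.64))
E
```

```text
t: 2.9
ee_pos: [0.4724, 0.2614, 0.1432]
eef_rot: [[0.084, 0.996, 0.002], [0.996, -0.084, 0.001], [0.001, 0.002, -1.0]]
wrist_force: [0.5, -0.3, 1.0]
finger_gap: 1.005
[[395.21871185 394.10291624]]
```

View pics/w2.png

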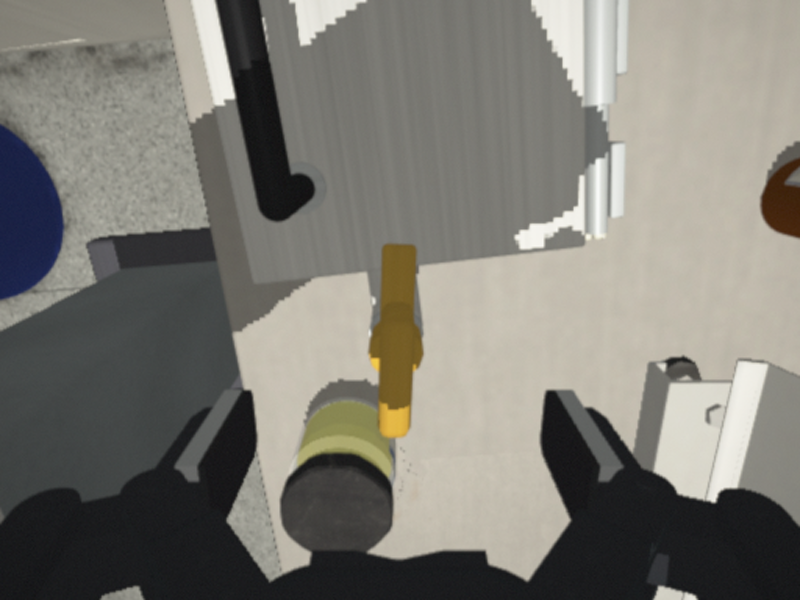

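The bar is centred between the pads (bar at u≈397, pads' middle at u≈399) and aligned with them. Next I work out the offset along the bar.

Run:
```python
from h import *
d=np.load('pics/w2.npz'); R,p=d['R'],d['p']
f=lambda u,v,z: (at_z('wrist',u*.64-.18,v*.64-.18,z,(R,p)))
for n,a in dict(near=(395,435,.132),near2=(395,435,.125),tong=(399,246,.092),lidFR=(255,282,.084),lidBR=(583,244,.084),handR=(276,205,.126),hand2=(245,50,.126)).items(): w=f(*a); print(n,w.round(4),((w-p)@R).round(4))
```

```text
near [0.4702 0.2385 0.132 ] [-0.023  -0.0003  0.0111]
near2 [0.4698 0.2338 0.125 ] [-0.0278 -0.0003  0.0181]
tong [0.4768 0.2987 0.092 ] [0.0375 0.0012 0.0512]
lidFR [0.4144 0.2865 0.084 ] [ 0.02   -0.06    0.0591]
lidBR [0.5528 0.2913 0.084 ] [0.0364 0.0775 0.0594]
handR [0.4392 0.3232 0.126 ] [ 0.0588 -0.0383  0.0172]
hand2 [0.4375 0.3686 0.126 ] [ 0.1038 -0.0439  0.0172]
```

```bash
python3 -m inch '[{"fingers":100,"slide":[0,0,3.8],"delta_rot":[0,0,-0.02]},{"fingers":100,"slide":[0,0,3.8],"delta_rot":[0,0,-0.02]},{"fingers":5,"slide":[0,0,3.8],"delta_rot":[0,0,-0.02]},{"fingers":5,"slide":[0,0,3.8],"delta_rot":[0,0,-0.02]},{"fingers":5,"slide":[0,0,3.8],"delta_rot":[0,0,-0.02]},{"fingers":5,"slide":[0,0,3.8],"delta_rot":[0,0,-0.02]},{"fingers":5,"slide":[0,0,3.8],"delta_rot":[0,0,-0.02]},{"fingers":5,"slide":[0,0,3.8],"delta_rot":[0,0,-0.02]},{"fingers":5,"slide":[0,0,3.8],"delta_rot":[0,0,-0.02]}]' 40
```

```text
t: 4.08
ee_pos: [0.4712, 0.2614, 0.1043]
eef_rot: [[0.064, 0.998, 0.0], [0.998, -0.064, 0.001], [0.001, 0.0, -1.0]]
wrist_force: [-1.7, -0.4, 5.6]
finger_gap: 0.217
```

```bash
python3 -m inch '[{"fingers":5,"slide":[0,0,0],"delta_rot":[0,0,0]},{"fingers":5,"slide":[0,0,0],"delta_rot":[0,0,0]},{"fingers":5,"slide":[0,0,0],"delta_rot":[0,0,-0.15]},{"fingers":5,"slide":[0,0,0],"delta_rot":[0,0,-0.3]}]' 40
```

```text
t: 4.58
ee_pos: [0.4704, 0.2613, 0.1043]
eef_rot: [[-0.238, 0.971, -0.001], [0.971, 0.238, 0.001], [0.001, -0.001, -1.0]]
wrist_force: [-3.5, -0.3, 7.9]
finger_gap: 0.216
```

```bash
python3 -m inch '[{"fingers":5,"slide":[0,0,0],"delta_rot":[0,0,-0.15]},{"fingers":5,"slide":[0,0,0],"delta_rot":[0,0,-0.3]},{"fingers":5,"slide":[0,0,0],"delta_rot":[0,0,-0.45]},{"fingers":5,"slide":[0,0,0],"delta_rot":[0,0,-0.6]},{"fingers":5,"slide":[0,0,0],"delta_rot":[0,0,-0.75]},{"fingers":5,"slide":[0,0,0],"delta_rot":[0,0,-0.9]},{"fingers":5,"slide":[0,0,0],"delta_rot":[0,0,-1.05]},{"fingers":5,"slide":[0,0,0],"delta_rot":[0,0,-1.2]},{"fingers":5,"slide":[0,0,0],"delta_rot":[0,0,-1.2]}]' 40
python3 - <<'E'
from h import *
import cv2
s=telemetry.sense()
im=optics.grab_frame('wrist'); np.savez('pics/w3.npz',im=im,p=s['ee_pos'],R=s['eef_rot'])
cv2.imwrite('pics/w3.png',cv2.resize(im[:,:,::-1],(640,480),interpolation=cv2.INTER_CUBIC))
print(s['ft_torque'],s['qpos'])
E
```

```text
t: 5.7
ee_pos: [0.4682, 0.2589, 0.1042]
eef_rot: [[-0.991, 0.134, -0.005], [0.134, 0.991, -0.004], [0.004, -0.004, -1.0]]
wrist_force: [-8.1, -5.2, 13.5]
finger_gap: 0.212
[-1.11858174  1.57845926  0.00594697] [ 28.970406    21.0252032  -19.07233062  50.24338117  -0.05044903
  36.66671049]
```

View pics/w3.png

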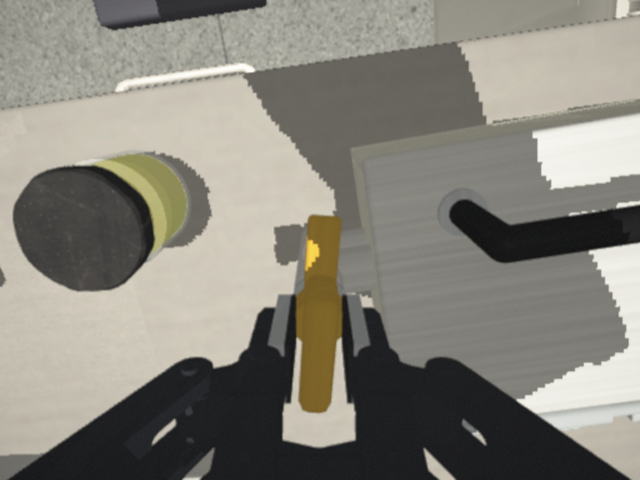

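The nut has turned about 1.5 rad, and the tongue, tip at (322,218), is now clear of the lid edge at u≈365. Next I release it, rise and move over the handle.

```bash
python3 -m inch '[{"fingers":50,"slide":[0,0,0],"delta_rot":[0,0,0]},{"fingers":50,"slide":[0,0,0],"delta_rot":[0,0,0]},{"fingers":50,"slide":[0,0,0],"delta_rot":[0,0,0]},{"fingers":50,"slide":[0,0,0],"delta_rot":[0,0,0]},{"fingers":50,"slide":[0,0,-3],"delta_rot":[0,0,0]},{"fingers":50,"slide":[0,0,-7],"delta_rot":[0,0,0]},{"fingers":100,"slide":[2.5,5,-7],"delta_rot":[0,0,0.18]},{"fingers":100,"slide":[4.7,10.1,-7],"delta_rot":[0,0,0.36]},{"fingers":100,"slide":[4.7,10.1,-7],"delta_rot":[0,0,0.54]},{"fingers":100,"slide":[4.7,10.1,-7],"delta_rot":[0,0,0.72]},{"fingers":100,"slide":[4.7,10.1,-7],"delta_rot":[0,0,0.9]},{"fingers":100,"slide":[4.7,10.1,-7],"delta_rot":[0,0,1.08]},{"fingers":100,"slide":[4.7,10.1,-7],"delta_rot":[0,0,1.26]},{"fingers":100,"slide":[4.7,10.1,-7],"delta_rot":[0,0,1.4]},{"fingers":100,"slide":[4.7,10.1,-7],"delta_rot":[0,0,1.4]},{"fingers":100,"slide":[4.7,10.1,-7],"delta_rot":[0,0,1.4]}]' 60
python3 - <<'E'
from h import *
import cv2
s=telemetry.sense()
im=optics.grab_frame('wrist'); np.savez('pics/w4.npz',im=im,p=s['ee_pos'],R=s['eef_rot'])
cv2.imwrite('pics/w4.png',cv2.resize(im[:,:,::-1],(800,600),interpolation=cv2.INTER_CUBIC))
E
```

```text
t: 7.75
ee_pos: [0.4383, 0.3674, 0.1732]
eef_rot: [[-0.038, 0.999, -0.0], [0.999, 0.038, -0.0], [-0.0, -0.0, -1.0]]
wrist_force: [-0.4, 1.2, 0.6]
finger_gap: 1.001
```

View pics/w4.png

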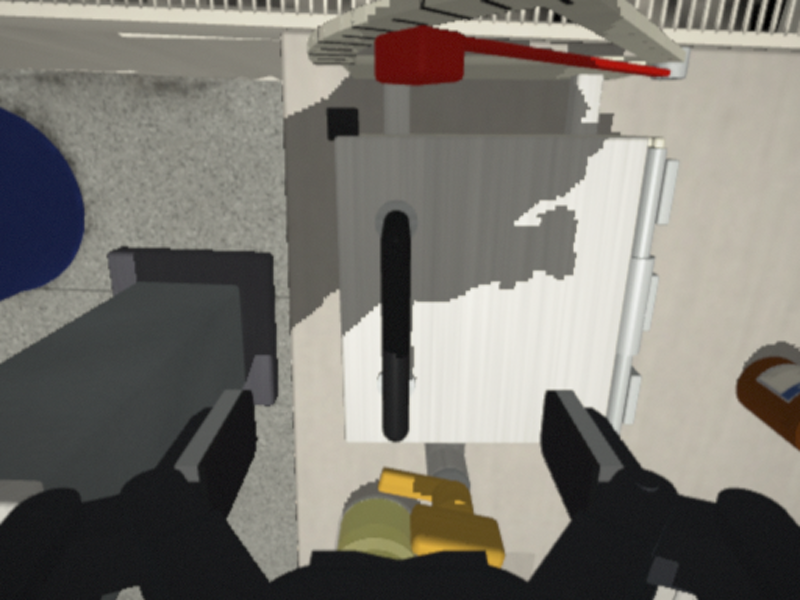

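The handle bar is at u≈396, centred and parallel to the pads, and runs from v=215 to 440. The red index spans about u 375–463, v 28–85.

Run:
```python
from h import *
import itertools
d=np.load('pics/w4.npz'); R,p=d['R'],d['p']; T=(R,p)
f=lambda u,v,z: at_z('wrist',u*.64-.18,v*.64-.18,z,T)
for n,a in dict(hR=(396,440,.126),hL=(396,215,.126),FL=(336,137,.084),FR=(346,442,.084),BR=(610,441,.084),BL=(651,140,.084)).items(): print(n,f(*a).round(4))
im=d['im'].astype(int); m=(im[:,:,0]>90)&(im[:,:,1]<50)&(im[:,:,2]<50); m[70:]=0
v,u=np.nonzero(m); k=u<302; print('red',u[k].min()/.64,u[k].max()/.64,v[k].min()/.64,v[k].max()/.64)
y=.037
c,s=np.cos(y),np.sin(y); h=np.array([.4378,.367]); b=np.array([h[0]+.05*c,h[1]+.05*s,y]); print('box',b)
for (rr,yy) in ((.008,.006),(.006,.008)):
  for a in np.arange(.35,.75,.05):
    P=[[.068-(.145+i*rr)*np.cos(a)-k*.01*(-np.sin(a))*1, .101+j*yy, .08+(.145+i*rr)*np.sin(a)+k*.01*np.cos(a)] for i,j,k in itertools.product((-1,1),repeat=3)]
    q=proj('wrist',box2w(b,np.array(P)),T)/.64; print(rr,a.round(2),q.min(0).round(),q.max(0).round())
```

```text
hR [0.4402 0.3171 0.126 ]
hL [0.4365 0.4178 0.126 ]
FL [0.4086 0.4445 0.084 ]
FR [0.4138 0.2856 0.084 ]
BR [0.5578 0.2917 0.084 ]
BL [0.549  0.4485 0.084 ]
red 375.0 470.3125 26.5625 84.375
box [0.48776578 0.36884958 0.037     ]
0.008 0.35 [311.  46.] [372.  92.]
0.008 0.4 [315.  43.] [380.  91.]
0.008 0.45 [319.  39.] [390.  90.]
0.008 0.5 [326.  35.] [402.  88.]
0.008 0.55 [334.  31.] [416.  87.]
0.008 0.6 [344.  27.] [432.  85.]
0.008 0.65 [357.  22.] [450.  84.]
0.008 0.7 [372.  17.] [470.  82.]
0.006 0.35 [317.  40.] [366.  98.]
0.006 0.4 [320.  36.] [374.  97.]
0.006 0.45 [325.  32.] [384.  96.]
0.006 0.5 [332.  28.] [396.  94.]
0.006 0.55 [340.  23.] [410.  93.]
0.006 0.6 [350.  19.] [426.  92.]
0.006 0.65 [363.  14.] [444.  91.]
0.006 0.7 [377.   9.] [465.  89.]
```

```bash
python3 -m inch '[{"fingers":100,"slide":[0,0,5],"delta_rot":[0,0,0]},{"fingers":100,"slide":[0,0,6.6],"delta_rot":[0,0,0]},{"fingers":100,"slide":[0,0,6.6],"delta_rot":[0,0,0]},{"fingers":0,"slide":[0,0,6.6],"delta_rot":[0,0,0]},{"fingers":0,"slide":[0,0,6.6],"delta_rot":[0,0,0]},{"fingers":0,"slide":[0,0,6.6],"delta_rot":[0,0,0]},{"fingers":0,"slide":[0,0,6.6],"delta_rot":[0,0,0]},{"fingers":0,"slide":[0,0,6.6],"delta_rot":[0,0,0]},{"fingers":0,"slide":[0,0,6.6],"delta_rot":[0,0,0]},{"fingers":0,"slide":[0,0,6.6],"delta_rot":[0,0,0]},{"fingers":0,"slide":[0,0,6.6],"delta_rot":[0,0,0]}]' 70
```

```text
t: 9.18
ee_pos: [0.437, 0.3676, 0.1078]
eef_rot: [[-0.037, 0.999, -0.002], [0.999, 0.037, 0.001], [0.001, -0.002, -1.0]]
wrist_force: [-4.5, 0.9, 6.0]
finger_gap: 0.109
```

```bash
python3 -m inch '[{"fingers":0,"slide":[0,0.25,-0.6],"delta_rot":[0,0,0]},{"fingers":0,"slide":[0,0.5,-1.15],"delta_rot":[0,0,0]},{"fingers":0,"slide":[0,0.8,-1.7],"delta_rot":[0,0,0]},{"fingers":0,"slide":[0,1.15,-2.25],"delta_rot":[0,0,0]},{"fingers":0,"slide":[0,1.15,-2.25],"delta_rot":[0,0,0]},{"fingers":0,"slide":[0,1.15,-2.25],"delta_rot":[0,0,0]}]' 70
python3 -c "
from h import *
import cv2
s=telemetry.sense(); im=optics.grab_frame('wrist'); np.savez('pics/w5.npz',im=im,p=s['ee_pos'],R=s['eef_rot'])
cv2.imwrite('pics/w5.png',cv2.resize(im[:,:,::-1],(640,480)))"
```

```text
t: 9.93
ee_pos: [0.446, 0.3677, 0.1274]
eef_rot: [[-0.037, 0.999, -0.009], [0.999, 0.037, -0.001], [-0.0, -0.009, -1.0]]
wrist_force: [-6.7, 5.1, -7.8]
finger_gap: 0.112
```

View pics/w5.png

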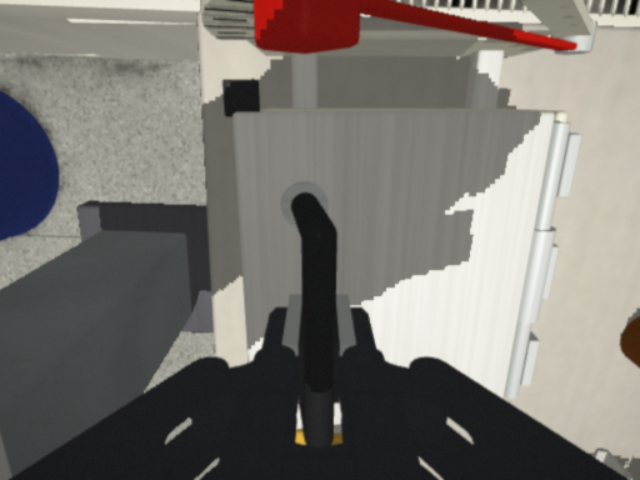

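The lid is gripped and rising: the pointer is at (240,97), already below the red index at (305,25). Continuing along the arc.

```bash
python3 -m inch '[{"fingers":0,"slide":[0,0.35,-0.5],"delta_rot":[0,0,0]},{"fingers":0,"slide":[0,0.75,-1.05],"delta_rot":[0,0,0]},{"fingers":0,"slide":[0,1.15,-1.5],"delta_rot":[0,0,0]},{"fingers":0,"slide":[0,1.55,-2],"delta_rot":[0,0,0]},{"fingers":0,"slide":[0,2,-2.45],"delta_rot":[0,0,0]},{"fingers":0,"slide":[0,2.5,-2.85],"delta_rot":[0,0,0]},{"fingers":0,"slide":[0,3,-3.25],"delta_rot":[0,0,0]},{"fingers":0,"slide":[0,3.5,-3.6],"delta_rot":[0,0,0]},{"fingers":0,"slide":[0,4,-3.95],"delta_rot":[0,0,0]},{"fingers":0,"slide":[0,4,-3.95],"delta_rot":[0,0,0]},{"fingers":0,"slide":[0,4,-3.95],"delta_rot":[0,0,0]}]' 70
python3 -c "
from h import *
import cv2
s=telemetry.sense(); im=optics.grab_frame('wrist'); np.savez('pics/w6.npz',im=im,p=s['ee_pos'],R=s['eef_rot'])
cv2.imwrite('pics/w6.png',cv2.resize(im[:,:,::-1],(800,600),interpolation=cv2.INTER_CUBIC))
y=.037;b=np.array([.4878,.3688,y]); g=s['ee_pos']-.0187*np.array([0,0,-1]); d=g-[b[0],b[1],0]
x=d[0]*np.cos(y)+d[1]*np.sin(y)-.068; z=g[2]-.08
print('handle radius',np.hypot(x,z),'angle',np.arctan2(z,-x)-np.arctan2(46,118))"
```

```text
t: 11.35
ee_pos: [0.4808, 0.369, 0.1676]
eef_rot: [[-0.039, 0.999, -0.018], [0.999, 0.039, -0.0], [0.0, -0.018, -1.0]]
wrist_force: [-20.0, 2.2, 3.5]
finger_gap: 0.109
handle radius 0.1300725649273046 angle 0.5842309109036988
```

View pics/w6.png

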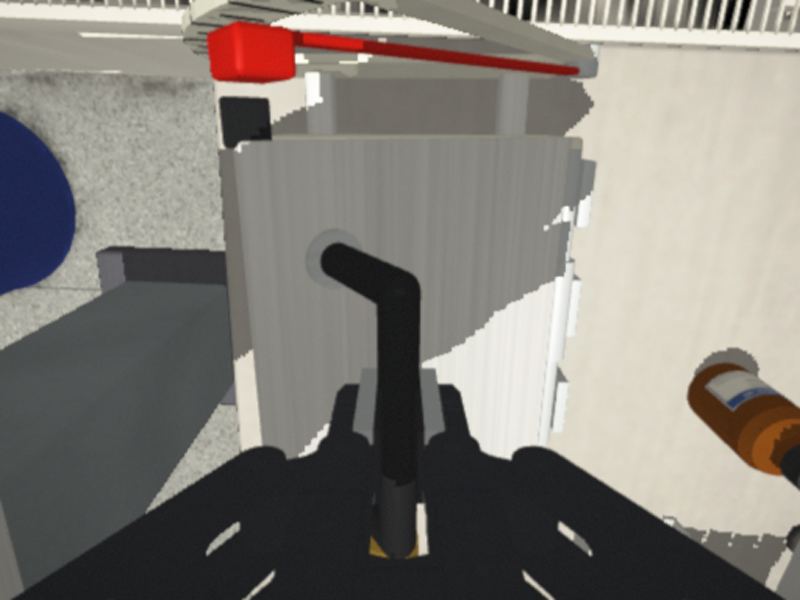

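The lid is near 0.58 rad. The pointer, at u 222–270, v 97–142, stands beside and slightly below the index, at u 208–295, v 25–82. I'll fit both angles and work out the next step.

Run:
```python
from h import *
import itertools
d=np.load('pics/w6.npz'); T=(d['R'],d['p']); print(T[0][:,1])
for b in ([.4878,.3688,.037],[.4858,.3688,.037]):
  for a in np.arange(.5,.8,.05):
    P=[[.068-(.145+i*.008)*np.cos(a)+k*.01*np.sin(a), .101+j*.006, .08+(.145+i*.008)*np.sin(a)+k*.01*np.cos(a)] for i,j,k in itertools.product((-1,1),repeat=3)]
    q=proj('wrist',box2w(b,np.array(P)),T)/.64
    L=[[.068-r*np.cos(a)-n*np.sin(a)*-1, y, .08+r*np.sin(a)+n*np.cos(a)] for r,y,n in ((.145,.086,0),(.141,.08,.004),(.141,-.03,.004))]
    print(a.round(2),'idx',q.min(0).round(),q.max(0).round(),'tip,corner',(proj('wrist',box2w(b,np.array(L)),T)/.64).round().tolist())
```

```text
[ 0.99908051  0.03873972 -0.01836765]
0.5 idx [186.  32.] [257.  87.] tip,corner [[226.0, 116.0], [244.0, 136.0], [272.0, 442.0]]
0.55 idx [187.  28.] [265.  86.] tip,corner [[231.0, 115.0], [250.0, 137.0], [278.0, 452.0]]
0.6 idx [191.  23.] [275.  84.] tip,corner [[238.0, 115.0], [258.0, 137.0], [285.0, 462.0]]
0.65 idx [196.  18.] [287.  82.] tip,corner [[246.0, 114.0], [268.0, 137.0], [294.0, 472.0]]
0.7 idx [203.  12.] [301.  81.] tip,corner [[257.0, 114.0], [280.0, 138.0], [304.0, 483.0]]
0.75 idx [213.   7.] [317.  79.] tip,corner [[270.0, 113.0], [294.0, 138.0], [316.0, 494.0]]
0.8 idx [225.   1.] [336.  77.] tip,corner [[285.0, 113.0], [310.0, 139.0], [329.0, 505.0]]
0.5 idx [179.  32.] [251.  87.] tip,corner [[220.0, 115.0], [238.0, 136.0], [267.0, 441.0]]
0.55 idx [181.  27.] [258.  85.] tip,corner [[224.0, 115.0], [244.0, 136.0], [273.0, 451.0]]
0.6 idx [184.  22.] [268.  84.] tip,corner [[231.0, 114.0], [251.0, 137.0], [280.0, 462.0]]
0.65 idx [188.  17.] [279.  82.] tip,corner [[239.0, 114.0], [261.0, 137.0], [288.0, 472.0]]
0.7 idx [195.  12.] [293.  80.] tip,corner [[249.0, 113.0], [272.0, 138.0], [298.0, 483.0]]
0.75 idx [204.   7.] [309.  79.] tip,corner [[262.0, 113.0], [286.0, 138.0], [309.0, 494.0]]
0.8 idx [216.   1.] [327.  77.] tip,corner [[277.0, 112.0], [302.0, 139.0], [323.0, 505.0]]
```

Run:
```python
from h import *
import cv2
from scipy.optimize import least_squares
d=np.load('pics/w4.npz'); T=(d['R'],d['p'])
# lid pose from w4 corners+handle ends (image bias absorbed)
px=np.array([[336,137],[346,442],[651,140],[396,215],[396,440]])
P=np.array([[-73,80,84],[-73,-80,84],[68,80,84],[-50,42,128],[-50,-42,128]])/1e3
f=lambda b:(proj('wrist',box2w(b,P),T)/.64-px)[:,:].ravel()
r=least_squares(f,[.487,.368,.03]); b=r.x; print('box',b,r.fun.reshape(-1,2).round(1).tolist())
tip=lambda a:[.068-.145*np.cos(a),.086,.08+.145*np.sin(a)]
print('w4 tip@0',proj('wrist',box2w(b,tip(0)),T)/.64,'hinge end y=.101,.114',(proj('wrist',box2w(b,[[.068,.101,.08],[.068,.108,.08]]),T)/.64).round().tolist())
for n in ('w4','w5','w6'):
    d=np.load(f'pics/{n}.npz'); im=d['im'].astype(int); Tn=(d['R'],d['p'])
    red=((im[:,:,0]>80)&(im[:,:,1]<.35*im[:,:,0])).astype(np.uint8); red[75:]=0
    blk=((im.max(2)<45)).astype(np.uint8); blk[110:]=0
    for nm,m in (('red',red),('blk',blk)):
        k,_,st,_=cv2.connectedComponentsWithStats(m)
        print(n,nm,[(s[:4]/.64).round().tolist() for s in st[1:] if 60<s[4]<4000])
    # columns thickness of red to separate block and arm
    print('  red col heights',[(int(c/.64),int(red[:,c].sum()/.64)) for c in range(int(180*.64),int(480*.64),8) if red[:,c].sum()])
```

```text
box [0.48599988 0.36884472 0.03042325] [[4.2, -5.1], [2.8, -1.9], [6.5, -5.5], [-5.7, 22.5], [-6.2, -13.9]]
w4 tip@0 [[331.84477692 117.67538676]] hinge end y=.101,.114 [[661.0, 84.0], [664.0, 67.0]]
w4 red [[375.0, 27.0, 294.0, 58.0]]
w4 blk [[750.0, 2.0, 9.0, 28.0], [762.0, 0.0, 12.0, 31.0], [328.0, 108.0, 30.0, 33.0]]
  red col heights [(379, 45), (392, 50), (404, 54), (417, 57), (429, 54), (442, 51), (454, 48), (467, 14)]
w5 red []
w5 blk [[280.0, 100.0, 44.0, 45.0]]
  red col heights [(317, 20), (329, 60), (342, 62), (354, 64), (367, 65), (379, 65), (392, 64), (404, 62), (417, 60), (429, 59), (442, 56), (454, 15), (467, 20)]
w6 red [[208.0, 22.0, 370.0, 61.0]]
w6 blk [[723.0, 0.0, 12.0, 28.0], [738.0, 0.0, 12.0, 28.0], [222.0, 98.0, 48.0, 48.0]]
  red col heights [(217, 50), (229, 54), (242, 59), (254, 57), (267, 56), (279, 51), (292, 45), (304, 14), (317, 14), (329, 14), (342, 12), (354, 12), (367, 10), (379, 10), (392, 12), (404, 10), (417, 10), (429, 10), (442, 10), (454, 9), (467, 9)]
```

```bash
python3 -m inch '[{"fingers":0,"slide":[0,0.2,-0.4],"delta_rot":[0,0,0]},{"fingers":0,"slide":[0,0.5,-0.6],"delta_rot":[0,0,0]},{"fingers":0,"slide":[0,0.85,-0.85],"delta_rot":[0,0,0]},{"fingers":0,"slide":[0,1.2,-1.1],"delta_rot":[0,0,0]},{"fingers":0,"slide":[0,1.2,-1.1],"delta_rot":[0,0,0]},{"fingers":0,"slide":[0,1.2,-1.1],"delta_rot":[0,0,0]},{"fingers":0,"slide":[0,1.2,-1.1],"delta_rot":[0,0,0]}]' 70
python3 - <<'E'
from h import *
import cv2
s=telemetry.sense(); im=optics.grab_frame('wrist'); np.savez('pics/w7.npz',im=im,p=s['ee_pos'],R=s['eef_rot'])
a=im[0:130,60:320]; sc=optics.grab_frame('top')[215:285,130:220]
o=np.vstack([cv2.resize(a,(600,300),interpolation=cv2.INTER_CUBIC),np.hstack([cv2.resize(sc,(386,300),interpolation=cv2.INTER_CUBIC),np.zeros((300,214,3),np.uint8)])])
cv2.imwrite('pics/w7.png',o[:,:,::-1])
E
```

```text
t: 12.28
ee_pos: [0.4955, 0.3695, 0.1778]
eef_rot: [[-0.038, 0.999, -0.014], [0.999, 0.038, -0.001], [-0.001, -0.014, -1.0]]
wrist_force: [-13.1, 3.7, -2.9]
finger_gap: 0.111
```

View pics/w7.png

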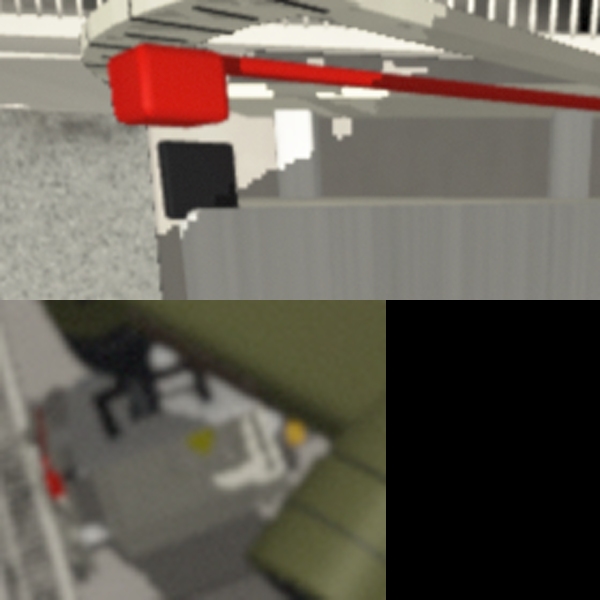

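The pointer (crop u 158–238) now stands beside the red block (u 110–228), and both are unobstructed. I'll check the relative angle by model before finishing.

Run:
```python
from h import *
d=np.load('pics/w7.npz'); T=(d['R'],d['p']); b=[.487,.3688,.037]
def pt(a,r,n,y): return [.068-r*np.cos(a)+n*np.sin(a), y, .08+r*np.sin(a)+n*np.cos(a)]
U=lambda q:(proj('wrist',box2w(b,np.array(q)),T)/.64).round(0).tolist()
print('obs (800 scale): idx left/kink/right 168,194,248; pointer left 201 right 255, lid corner 226,143')
for a in (.58,.62,.66,.7,.74):
    print(a,'idx L,K,R',[x[0] for x in U([pt(a,.152,-.01,.101),pt(a,.152,.01,.101),pt(a,.138,.01,.101)])],'tip',U([pt(a,.145,0,.086)]),'tip bot/top',[x[0] for x in U([pt(a,.145,-.003,.086),pt(a,.145,.003,.086)])],'corner',U([pt(a,.141,.004,.08)]))
s=telemetry.sense(); print(s['t'],s['wrist_force'],s['ee_pos'])
```

```text
obs (800 scale): idx left/kink/right 168,194,248; pointer left 201 right 255, lid corner 226,143
0.58 idx L,K,R [158.0, 169.0, 221.0] tip [[195.0, 116.0]] tip bot/top [193.0, 197.0] corner [[214.0, 136.0]]
0.62 idx L,K,R [160.0, 175.0, 228.0] tip [[199.0, 115.0]] tip bot/top [197.0, 202.0] corner [[219.0, 136.0]]
0.66 idx L,K,R [163.0, 182.0, 236.0] tip [[205.0, 115.0]] tip bot/top [202.0, 208.0] corner [[226.0, 137.0]]
0.7 idx L,K,R [167.0, 191.0, 245.0] tip [[212.0, 115.0]] tip bot/top [208.0, 216.0] corner [[234.0, 137.0]]
0.74 idx L,K,R [173.0, 202.0, 256.0] tip [[220.0, 114.0]] tip bot/top [215.0, 225.0] corner [[242.0, 137.0]]
12.375 [-12.05641565   3.15118426  -3.87793526] [0.49549532 0.36953791 0.17784332]
```

The index reads about 0.70 and the lid about 0.66. A small trim of about +0.035 rad should centre it.

```bash
python3 -m inch '[{"fingers":0,"slide":[0,0.2,-0.12],"delta_rot":[0,0,0]},{"fingers":0,"slide":[0,0.4,-0.23],"delta_rot":[0,0,0]},{"fingers":0,"slide":[0,0.4,-0.23],"delta_rot":[0,0,0]},{"fingers":0,"slide":[0,0.4,-0.23],"delta_rot":[0,0,0]},{"fingers":0,"slide":[0,0.4,-0.23],"delta_rot":[0,0,0]},{"fingers":0,"slide":[0,0.4,-0.23],"delta_rot":[0,0,0]}]' 70
python3 - <<'E'
from h import *
import cv2
s=telemetry.sense(); im=optics.grab_frame('wrist'); np.savez('pics/w8.npz',im=im,p=s['ee_pos'],R=s['eef_rot'])
cv2.imwrite('pics/w8.png',cv2.resize(im[10:110,80:213,::-1],(798,600),interpolation=cv2.INTER_CUBIC))
T=(s['eef_rot'],s['ee_pos']); b=[.487,.3688,.037]
def pt(a,r,n,y): return [.068-r*np.cos(a)+n*np.sin(a), y, .08+r*np.sin(a)+n*np.cos(a)]
U=lambda q:((proj('wrist',box2w(b,np.array(q)),T)-[80,10])*6).round(0).tolist()
for a in (.62,.66,.7,.74):
    print(a,'idx',[x[0] for x in U([pt(a,.152,-.01,.101),pt(a,.152,.01,.101),pt(a,.138,.01,.101)])],'bot/tip/top',[x[0] for x in U([pt(a,.145,n,.086) for n in(-.003,0,.003)])],'corner',U([pt(a,.141,.004,.08)]))
E
```

```text
t: 13.12
ee_pos: [0.4988, 0.3696, 0.1795]
eef_rot: [[-0.038, 0.999, -0.015], [0.999, 0.038, -0.001], [-0.001, -0.015, -1.0]]
wrist_force: [-12.0, 3.8, -3.8]
finger_gap: 0.113
0.62 idx [103.0, 156.0, 359.0] bot/tip/top [244.0, 253.0, 263.0] corner [[329.0, 463.0]]
0.66 idx [114.0, 182.0, 388.0] bot/tip/top [262.0, 274.0, 285.0] corner [[353.0, 464.0]]
0.7 idx [129.0, 215.0, 422.0] bot/tip/top [285.0, 298.0, 312.0] corner [[381.0, 465.0]]
0.74 idx [149.0, 253.0, 461.0] bot/tip/top [311.0, 328.0, 345.0] corner [[414.0, 466.0]]
```

View pics/w8.png

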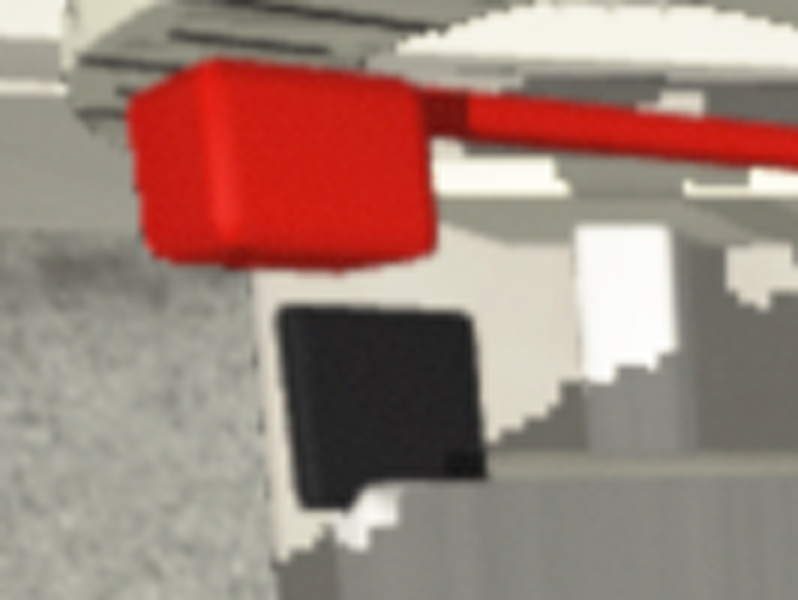

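The index fits 0.70 (edges at u 132, 220 and 430). The pointer tip at u≈285 and the lid corner at u≈380 fit 0.68–0.69, so the pointer is inside the ±0.07 rad index with the grip held. Handing in.

```bash
python3 -c "
from workcell import hand_in, telemetry
s=telemetry.sense(); print(s['t'],s['wrist_force'],abs(s['qvel']).max()); print(hand_in())"
```

```text
13.175 [-13.34480501   4.25420868  -3.15937597] 0.13733667961990512
the job is handed in; nothing more can be done
None
```

I turned the T-nut about 1.5 rad anticlockwise, so its tongue is clear of the lid. I then lifted the lid by its handle until the pointer stood within the red index. I handed in at 13.2 s with the gripper still holding the lid.

- **Alignment:** in the last wrist picture the index fits about 0.70 rad and the pointer about 0.68–0.69, against an index half-width of about 0.07 rad.
- **Disagreement:** the lid angle worked out from the gripper's position came out higher, about 0.71 before the last +0.035 rad trim and so roughly 0.74–0.75 now. I trusted the picture, where pointer and index are seen side by side. The higher figure would still be inside the index, but only just.
- **Forces and grip:** the arm was nearly still at hand-in, with about 14 N on the wrist. The highest reading I saw was about 20 N, during the lift. I only read it between moves.
- **Red index:** nothing touched it; it fits about 0.69–0.70 rad before and after the lift.
- **Other objects:** I saw nothing disturbed and planned every move to clear the other objects, but I took no final picture of the whole worktop.
- **Pictures:** I viewed 12, two over the budget of 10, to check the alignment.

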